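# Close the heating pot with the hot lid

### The arm

A 7-joint arm with a two-finger parallel gripper is mounted at the origin on a cart in front of the work surface, level with it; the furniture and walls round the work are solid. World frame = base frame: x ahead of the robot, y to its left, z up, the work surface at z = 0. Lengths are in mm, angles in rad, forces in N, time in s.
With the tool pointing down it reaches from about 400 to 900 mm from the base axis. Payload 5.6 kg.
Tool frame: the origin (TCP) lies midway between the tips of the shut fingers; the grasp point (between the pads) lies 19 mm behind it; x points along the fingers, y is the direction in which the jaws open and shut, and the axes are right-handed (so a half turn about x gives the same grasp; the last joint's range is limited). The gripper opens to 92 mm and grips with 3 to 60 N. Pads are 20 mm wide; open, the fingers measure 128 mm over their backs; the gripper's body (75 mm by 189 mm) begins 69 mm behind the grasp point.
Start: joints at [-1.259, 0.468, -0.012, 1.603, 0.006, 1.071, -0.056], TCP at [225.853, 609.508, 214.592] pointing down, gripper open.
Joint ranges: [-2.53, 2.53], [-0.31, 2.02], [-1.57, 1.55], [0.28, 2.44], [-1.29, 4.43], [0.15, 1.84], [-2.92, 2.92]. Speed limits (rad/s): [2.57, 2.57, 3.14, 3.14, 3.14, 3.14, 3.14].

### API

Orientations are given as a rotation vector (axis times angle).
In Python, from cell import robot, grip, kin, viewer gives the robot as it stands. Calls block until the motion is done:
- robot.movep(position, orientation): joint-space move of the TCP to a pose.
- robot.servo_line(position, feed=150, rotation=None): straight line of the TCP; rotation=None keeps the orientation; feed is the mean speed in mm/s.
- robot.goto_joints(angles): joint-space move.
- grip(opening, newtons=None): opening from 0.0 (shut) to 1.0 (fully open); newtons is the grip in N (None keeps the last); returns when the fingers have stopped.
- robot.hold(seconds).
- kin.ik(position, orientation): joint angles nearest the present ones, or None.
- robot.observe(): the state.
- viewer.read_camera(name): name is "side" or "top"; returns the picture (400x640x3 uint8, red, green, blue); there is no depth.
- viewer.camera_info(name): a dict with "camera_matrix" (3x3 intrinsics, pixels), "R" (3x3) and "t" (3): a world point X has camera coordinates R X + t. Camera axes: x right, y down, z forward; pixel columns grow to the right and rows downward; lengths in mm; the calibration is good to about 2 mm. A picture is of the moment at which its call begins. camera_info takes no time and is no camera call.
A pose or a line that the arm cannot do raises robot.IKError and nothing moves.
- robot.job_done(): hands the job in, once; it reports no verdict.
Trained networks look in the newest picture that a camera, given by its name, has taken for a name from the list of things; names that differ only in an ending like _2 or _b are one class to them, and where a whole thing is asked for, a point or a joint stands for the part that bears it (a point fixed in the world has none). Each returns a list of dicts, best first, with "confidence" (0 to 1); they miss things now and then, are a little off and sometimes report something else, mostly with a low value. They report only what shows in the picture. A call takes as long as a camera call.
- viewer.silhouettes(name, camera): "mask" (400x640 bool, what is visible of it).
- viewer.pinpoint(name, camera): "at" ([x, y, z] in mm, in the coordinates of the camera as it stood for that picture, good to about 4 mm: a listed point, or the origin of a listed thing).
The state is a dict: "t": time; "joints": joint angles; "joint_velocities": joint speeds; "joint_torque": joint torques, N m; "tcp_pos": TCP position; "tcp_rot": TCP orientation; "contact_force": force on the tool from outside, world axes, zero at the start; "wrist_torque": the same for the moment, N m; "grip_width": opening from 0.0 (shut) to 1.0 (fully open).
Only numpy, scipy, OpenCV 4.12 (cv2) and the standard library are available. Lean on these libraries where they do the work, as an engineer would, in place of code of your own. Each camera call takes 0.05 s, during which the arm holds its last target.

### The job

The steel lid standing on the warming plate is hot: take the lid lifter from its blue holder, hook it under the lid's loop, lift the lid and carry it level to the heating pot. Set its plug into the bore and press it down with the lifter, against the drag of the seal ring, until it stops dead at the bottom: bear on it there for half a second with between 11 and 25 N, never more than 25 N. Then unhook, stand the lifter back in its holder upright, and never touch the lid with the gripper, drop or tip it, or disturb the flux jar, the spool and the board stack.

Things in the scene. Friction and masses are not known exactly. Their poses are not given: they have to be found in the camera images.
- lid: Steel lid, loose, 0.2-0.36 kg, on the warming plate. Origin: centre of underside, z up. Plug 50 mm dia, 26 mm high, lower edge bevelled 3 mm; flange 76 mm dia, its top at z = 31 mm; upright loop of 6 mm round bar: legs at y = -26 and +26 mm, a straight bar between them, centre line at z = 61 mm (46 mm clear between legs, 27 mm clear under it). Hung from mid-bar it is level.
- lid_bar (a point): Middle of the lid's loop bar, on its centre line (lid frame 0, 0, 61 mm). Axes as the lid's. The loop is the same from both sides (+x and -x).
- lifter: Lid lifter, loose, 130 g, upright in the holder. Origin: on its underside plane, below the handle's axis; z up along the handle. Steel C hook at its foot, open to +x, 22 mm wide (y), x -15 to 13, z 0 to 27 mm: lower prong z 0-5 with a tip lip up to z = 8 (x 8 to 13); pocket x -7 to 8; upper jaw's underside at z = 19 (x -15 to 9). Mouth 11 mm high (z 8-19).
- lifter_slot (a point): Mid-height of the hook's mouth, under the handle's axis (lifter frame 0, 0, 13.5 mm; x towards the opening). A lifted bar lies on the prong at z = 5 mm behind the lip; a pressed bar bears on the upper jaw.
- lifter_grip (a point): Middle of the lifter's wooden handle (lifter frame 0, 0, 92 mm): 22 mm (x) by 16 mm (y), from z = 62 to 120 mm; grip it across its 16 mm.
- holder: Blue holder, fixed. Origin: centre of its underside on the desk. Base 76 by 72 mm; well 34 mm (x) by 28 mm (y) inside, walls 6 mm, rim at z = 35 mm, floor at z = 6 mm. The lifter stands in it with the same yaw, its origin at x = +1 mm, y = 0, z = 6 mm in the holder's frame.
- warm_plate: White square warming plate, 110 by 110 mm, fixed. Origin: centre of its underside; flat dark top at z = 28 mm.
- pot: Grey round heating pot, fixed, 104 mm dia; control box on its -x side reaches 71 mm from the axis. Origin: centre of underside; rim z = 58 mm; bore 55 mm dia. In it a black seal ring, top at z 49-51 mm, bears the plug first; pushed, it slides with 5 N drag and stays. Below, an unmeasured dead stop that differs per pot halts the lid's underside at z 35-45 mm: feel the force rise.
- flux_jar: Jar with orange cap, 41 mm in diameter, 50 mm high; leave alone. Origin: centre of underside.
- braid_spool: Yellow spool lying flat, 51 mm in diameter, 10 mm high; leave alone. Origin: centre of underside.
- board_stack: Stack of green boards, 47 by 66 by 37 mm; leave alone. Origin: centre of underside.

How it is judged (in metres and radians):
On the way, in this order (a step that is already met when the one before it is completed fails the run):
1. the lid hangs on the lifter, at least 20 mm clear above the warming plate's top (z of lid in the frame of warm_plate above 0.048 m and contact force between lifter and lid above 1 N), for 0.2 s.
2. the lid's plug is in the pot's bore and the lifter bears on the lid with more than 10 N (horizontal distance between lid and pot below 0.006 m and z of lid in the frame of pot below 0.047 m and contact force between lifter and lid above 10 N), for 0.2 s.
At the end, for the whole second after the job is handed in: The lid sits in the pot's bore, within 6 mm of its axis, tilted less than 0.1 rad, its underside 30 to 47 mm above the pot's underside, at rest; the lifter stands in the holder's well, within 10 mm of its centre and 5 mm of its floor, tilted less than 0.15 rad, at rest and released (horizontal distance between lid and pot below 0.006 m and z of lid in the frame of pot between 0.03 and 0.047 m and angle between lid's own z axis and vertical below 0.1 rad and linear speed of each of lid, lifter below 0.02 m/s and horizontal distance between lifter and holder below 0.01 m and z of lifter in the frame of holder below 0.011 m and angle between lifter's own z axis and vertical below 0.15 rad); the robot touches nothing.
It fails at once if the lifter bears on the lid with more than 25 N (contact force between lifter and lid above 25 N).
It fails at once if the lid tips more than 0.35 rad (angle between lid's own z axis and vertical above 0.35 rad).
It fails at once if the gripper or arm touches the hot lid (contact force between any of the fingers, the arm and lid above 0.3 N).
It fails at once if the lid is dropped (it moves faster than 0.8 m/s) (linear speed of lid above 0.8 m/s).
It fails at once if the flux jar, the braid spool or the board stack is moved more than 15 mm (distance of any of flux_jar, braid_spool, board_stack from where it was at the start of the episode above 0.015 m).
It also fails if it takes over 72 s, if anything falls off the work surface, if the arm or the gripper's body presses on something with over 40 N, if the wrist force passes 120 N, or if a joint passes its speed limit or range.

## Working session

There is one attempt and no reset: what is moved stays moved. The work goes in short steps, each a Python script; the robot and the scene stay as the last script left them, time stands still between calls to the robot, and variables do not carry over. Pictures are saved under pics/ and viewed, and the job is handed in when it is done.

```bash
ls; mkdir -p pics
cat > h.py <<'E'
import numpy as np, cv2
from cell import robot, grip, kin, viewer
def shot(cam,fn):
    im=viewer.read_camera(cam); cv2.imwrite('pics/'+fn,cv2.cvtColor(np.asarray(im),cv2.COLOR_RGB2BGR)); return im
def toworld(cam,p):
    c=viewer.camera_info(cam); return np.asarray(c['R']).T@(np.asarray(p)-np.asarray(c['t']))
def proj(cam,X):
    c=viewer.camera_info(cam); q=np.asarray(c['R'])@np.asarray(X)+np.asarray(c['t']); u=np.asarray(c['camera_matrix'])@q; return u[:2]/u[2]
def onplane(cam,uv,z):
    c=viewer.camera_info(cam); R=np.asarray(c['R']); C=-R.T@np.asarray(c['t'])
    d=R.T@np.linalg.solve(np.asarray(c['camera_matrix']),[uv[0],uv[1],1]); return C+d*(z-C[2])/d[2]
E
python3 - <<'E'
from h import *
np.set_printoptions(precision=1,suppress=True)
for c in ['side','top']:
    shot(c,c+'0.png'); ci=viewer.camera_info(c); print(c,-np.asarray(ci['R']).T@np.asarray(ci['t']),np.asarray(ci['R'])[2])
    for n in ['lid','lid_bar','lifter','lifter_slot','lifter_grip','holder','warm_plate','pot','flux_jar','braid_spool','board_stack']:
        r=viewer.pinpoint(n,c); print(n,[(round(d['confidence'],2),toworld(c,d['at']),proj(c,toworld(c,d['at']))) for d in r[:2]])
s=robot.observe(); print({k:np.round(v,3) for k,v in s.items()})
E
```

```text
pics
side [  -9.2 -807.1  513.6] [ 0.5  0.7 -0.4]
lid [(0.65, array([ 579. , -133.8,   30.1]), array([355.3, 227.1]))]
lid_bar [(0.81, array([ 577.4, -137.6,   89.8]), array([357.2, 202.9]))]
lifter [(0.95, array([441.7,  38.4,   5.8]), array([260.5, 222.6])), (0.38, array([440.4,  36. ,  17.2]), array([260.4, 218.7]))]
lifter_slot [(0.66, array([439.3,  36.3,  16.4]), array([259.9, 219.1])), (0.48, array([436.5,  44.3,  98.7]), array([255.6, 185.1]))]
lifter_grip [(0.96, array([437.8,  44.8,  98.4]), array([256.1, 185. ]))]
holder [(0.85, array([441.5,  37.6,   0.7]), array([260.7, 224.7]))]
warm_plate [(0.84, array([ 589.3, -140.1,   -0.7]), array([360.2, 239.4]))]
pot [(0.87, array([608.7, 124.2,   0.8]), array([300.5, 194.7])), (0.72, array([ 452.9, -177.4,    1.6]), array([319.3, 265.9]))]
flux_jar [(0.68, array([668. ,   8.3,   2.8]), array([345.9, 204.6]))]
braid_spool [(0.5, array([ 452.9, -178.6,    2.3]), array([319.7, 265.9]))]
board_stack [(0.93, array([454.3, 191.7,   0.4]), array([235.5, 199.7]))]
top [449.4 -18.4 996.4] [ 0.1  0.  -1. ]
lid [(0.58, array([ 578.4, -131.
[... 607 characters left out ...]
, array([611.5, 126.9,  -2.5]), array([258.2, 172.7])), (0.31, array([ 578.5, -131.9,   31. ]), array([374.2, 182.1]))]
flux_jar [(0.87, array([668.5,   4.6,  -3.4]), array([311.3, 146.8]))]
braid_spool [(0.59, array([ 451.3, -171.2,    5.5]), array([392.9, 240.3]))]
board_stack []
{'t': np.float64(1.2), 'joints': array([-1.3,  0.5, -0. ,  1.6,  0. ,  1.1, -0.1]), 'joint_velocities': array([ 0., -0.,  0., -0., -0.,  0., -0.]), 'joint_torque': array([  0. , -52. ,  -0. , -24.4,  -0.1,   0. ,   0. ]), 'tcp_pos': array([225.8, 609.5, 214.6]), 'tcp_rot': array([ 0.3,  1.6, -0.3]), 'contact_force': array([ 0.2, -0.4, -0.3]), 'wrist_torque': array([-0.,  0.,  0.]), 'grip_width': np.float64(1.001)}
```

Run:
```python
import cv2
t=cv2.imread('pics/top0.png'); s=cv2.imread('pics/side0.png')
cv2.imwrite('pics/top0c.png',cv2.resize(t[100:300,210:450],None,fx=3.3,fy=3,interpolation=cv2.INTER_CUBIC)[:600,:800])
cv2.imwrite('pics/side0c.png',cv2.resize(s[130:300,200:430],None,fx=3.4,fy=3.4,interpolation=cv2.INTER_CUBIC))
```

```text
(no output)
```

View pics/top0.png

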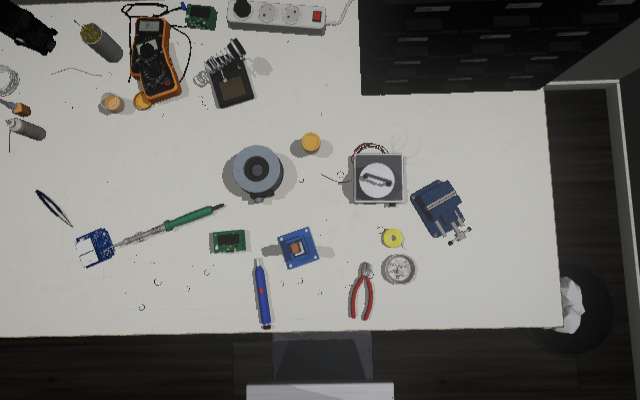

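View pics/top0c.png

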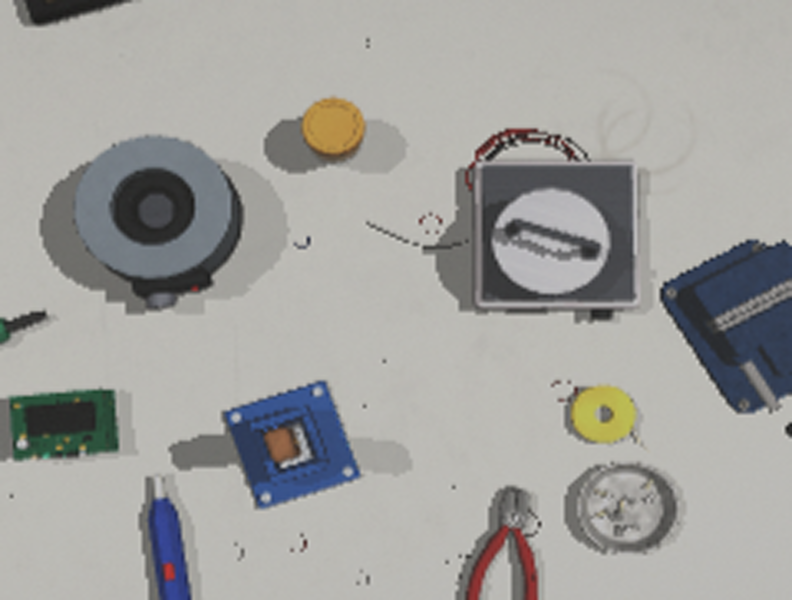

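View pics/side0c.png

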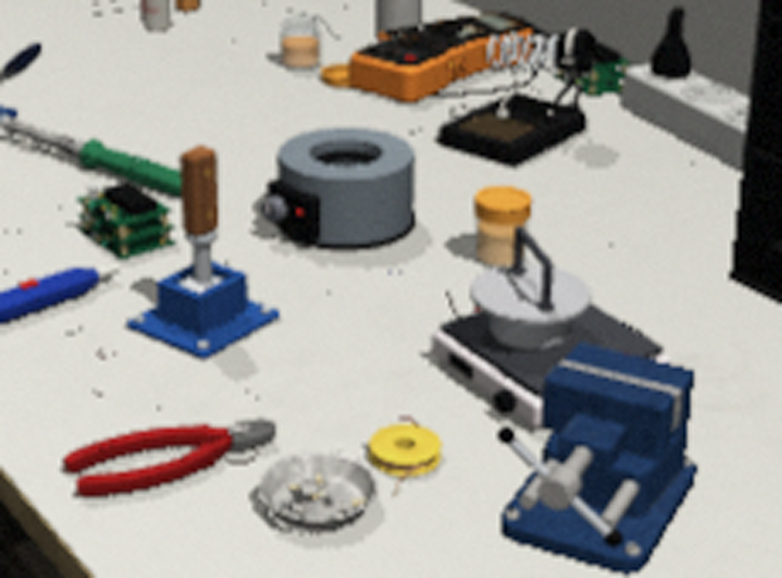

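Run:
```python
import cv2
t=cv2.imread('pics/top0.png'); s=cv2.imread('pics/side0.png')
a=cv2.resize(t[220:275,270:325],(550,550),interpolation=cv2.INTER_NEAREST)
cv2.imwrite('pics/hold0.png',a)
b=cv2.resize(t[150:210,345:410],(780,600),fx=1,fy=1,interpolation=cv2.INTER_NEAREST)[:600]
cv2.imwrite('pics/lid0.png',cv2.resize(t[150:208,345:409],(640,580),interpolation=cv2.INTER_NEAREST))
cv2.imwrite('pics/sideh0.png',cv2.resize(s[165:240,230:290],(480,600),interpolation=cv2.INTER_NEAREST))
```

```text
(no output)
```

View pics/hold0.png

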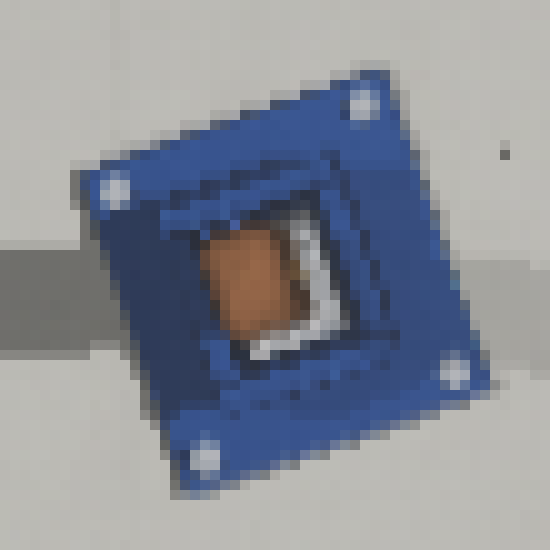

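View pics/lid0.png

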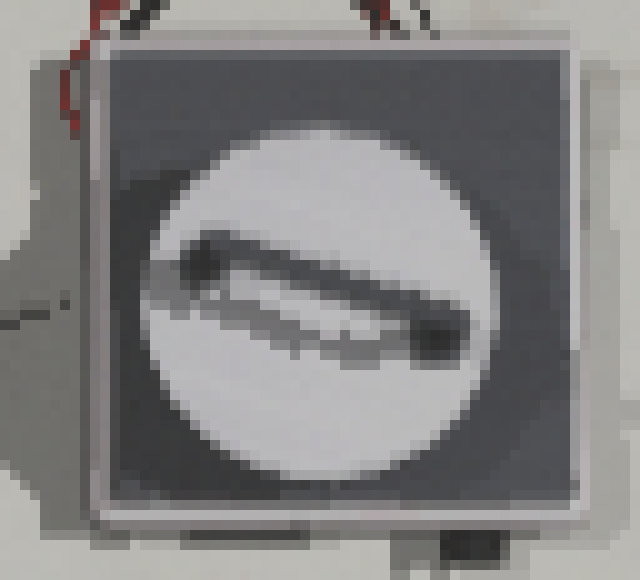

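View pics/sideh0.png

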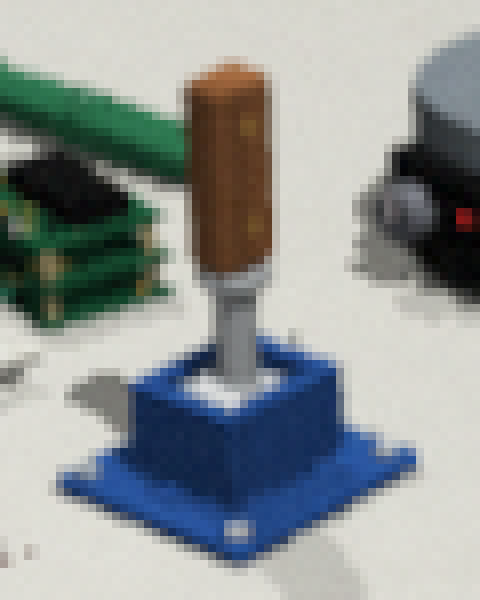

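```bash
python3 - <<'E'
from h import *
np.set_printoptions(precision=1,suppress=True)
C=[(380,72),(490,390),(185,492),(85,175)]
W=np.array([onplane('top',(270+u/10,220+v/10),5)[:2] for u,v in C]); print(W, W.mean(0))
for i in range(4):
    d=W[(i+1)%4]-W[i]; print(np.linalg.norm(d), np.degrees(np.arctan2(d[1],d[0])))
# screws too
S=np.array([onplane('top',(270+u/10,220+v/10),6)[:2] for u,v in [(362,104),(455,373),(204,459),(115,190)]]); print(S.mean(0))
for i in range(4):
    d=S[(i+1)%4]-S[i]; print(np.linalg.norm(d), np.degrees(np.arctan2(d[1],d[0])))
# lid bar
for f in [((205,255),(445,325)),((215,240),(455,310)) ]:
    P=[onplane('top',(345+u/10,150+v/10),89)[:2] for u,v in f]; d=P[1]-P[0]; print('bar',P,np.linalg.norm(d),np.degrees(np.arctan2(d[1],d[0])),(P[0]+P[1])/2)
print('flange',onplane('top',(345+32.0,150+30.4),59), )
m=viewer.silhouettes('pot','top')[0]['mask']; print('pot',cv2.minEnclosingCircle(np.argwhere(m)[:,::-1].astype(np.float32)))
for y in (15,195):
  for n in (1,):
    th=np.radians(y); R=np.array([[np.cos(th),-np.sin(th)],[np.sin(th),np.cos(th)]])
    c=W.mean(0)
    def pp(x,yy,z): return (proj('top',[*(c+R@[x,yy]),z])-[270,220])*10
    a=cv2.imread('pics/hold0.png')
    def poly(pts,z,col): cv2.polylines(a,[np.array([pp(x,q,z) for x,q in pts]).astype(int)],True,col,1)
    poly([(38,36),(-38,36),(-38,-36),(38,-36)],5,(0,255,255))
    poly([(17,14),(-17,14),(-17,-14),(17,-14)],35,(0,255,0))
    poly([(10,11),(-14,11),(-14,-11),(10,-11)],33,(0,0,255))
    poly([(14,11),(9,11),(9,-11),(14,-11)],14,(255,0,255))
    poly([(12,8),(-10,8),(-10,-8),(12,-8)],126,(255,255,0))
    cv2.imwrite(f'pics/ov{y}.png',a)
E
cd pics; python3 -c "
import cv2,numpy as np
cv2.imwrite('ov.png',cv2.resize(np.hstack([cv2.imread('ov15.png')[130:430,130:430],cv2.imread('ov195.png')[130:430,130:430]]),(800,400)))"
```

```text
[[484.5  15.8]
 [413.9  -7. ]
 [393.1  60.8]
 [463.2  81.9]] [438.7  37.9]
74.18511067561877 -162.13127722970287
70.94184276416775 107.05554920951545
73.2157002425325 16.751352104168884
69.50695476444292 -72.15063185573479
[438.8  38. ]
62.68798809281691 -162.10070313272
58.50375757282504 107.4766032310257
62.36214180938276 17.51602232479152
58.085096899662446 -72.2036449245843
bar [array([ 584.9, -107.8]), array([ 569. , -156.3])] 51.03981651023306 -108.05407065646214 [ 576.9 -132. ]
bar [array([ 587.9, -109.9]), array([ 572.1, -158.5])] 51.05222276886338 -108.06707394067162 [ 580.  -134.2]
flange [ 578.2 -134.7   59. ]
pot ((254.697021484375, 173.95425415039062), 28.745384216308594)
```

View pics/ov.png

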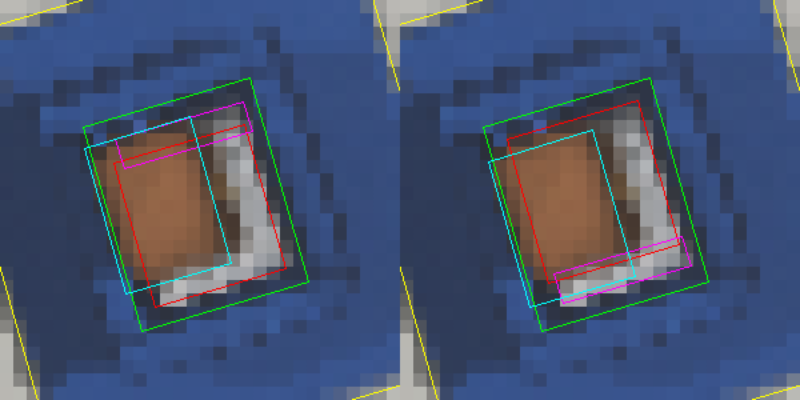

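```bash
cat >> h.py <<'E'
from scipy.spatial.transform import Rotation as Ro
def rot(yaw,s=1):
    th=np.radians(yaw); x=np.array([0,0,-1.]); y=s*np.array([-np.sin(th),np.cos(th),0]); return Ro.from_matrix(np.c_[x,y,np.cross(x,y)]).as_rotvec()
def st(): 
    o=robot.observe(); return o['t'],np.round(o['tcp_pos'],1),np.round(o['contact_force'],2),round(float(o['grip_width']),3)
E
python3 - <<'E'
from h import *
np.set_printoptions(precision=2,suppress=True)
print(Ro.from_rotvec(robot.observe()['tcp_rot']).as_matrix())
t=cv2.imread('pics/top0.png'); g=cv2.cvtColor(t,cv2.COLOR_BGR2GRAY)
a=cv2.resize(t[138:208,222:292],(560,560),interpolation=cv2.INTER_NEAREST)
# overlay for pot at z=58 for guess
for (cx,cy),col in [((609.5,125.5),(0,255,0))]:
    for r,z in [(52,58),(27.5,58)]:
        p=np.array([proj('top',[cx+r*np.cos(q),cy+r*np.sin(q),z]) for q in np.linspace(0,6.28,90)])
        cv2.polylines(a,[((p-[222,138]+0.5)*8).astype(int)],True,col,1)
cv2.imwrite('pics/pot0.png',a)
# overlay lid
b=cv2.resize(t[150:208,345:409],(640,580),interpolation=cv2.INTER_NEAREST)
th=np.radians(-18)
R=np.array([[np.cos(th),-np.sin(th)],[np.sin(th),np.cos(th)]])
c=np.array([578,-134])
p=np.array([proj('top',[*(c+38*np.array([np.cos(q),np.sin(q)])),59]) for q in np.linspace(0,6.28,90)])
cv2.polylines(b,[((p-[345,150]+.5)*10).astype(int)],True,(0,255,0),1)
p=np.array([proj('top',[*(c+R@[x,y]),92]) for x,y in [(3,29),(3,-29),(-3,-29),(-3,29)]])
cv2.polylines(b,[((p-[345,150]+.5)*10).astype(int)],True,(0,0,255),1)
cv2.imwrite('pics/lidov.png',b)
for pos,y in [([439.5,38,79],17.4),([440,38,250],17.4),([578,-134,154],-18),([548,-124,154],-18),([610,125,200],-18),([610,125,200],17),([610,125,200],0),([578,-134,154],162)]:
    for s in (1,-1):
        q=kin.ik(pos,rot(y,s)); print(pos,y,s,None if q is None else np.array(q))
E
```

```text
[[ 0.    0.35  0.94]
 [ 0.    0.94 -0.35]
 [-1.    0.    0.  ]]
[439.5, 38, 79] 17.4 1 [-0.34  0.34  0.2   2.21 -0.12  0.6   1.83]
[439.5, 38, 79] 17.4 -1 [-0.75  0.4   0.7   2.24 -0.43  0.64 -1.  ]
[440, 38, 250] 17.4 1 [-0.54  0.05  0.4   2.07 -0.03  1.02  1.74]
[440, 38, 250] 17.4 -1 [-0.87  0.05  0.75  2.08 -0.04  1.02 -1.37]
[578, -134, 154] -18 1 [-0.33  0.5   0.66  1.83 -0.37  0.94  1.76]
[578, -134, 154] -18 -1 [-0.62  0.71  1.16  1.85 -0.74  1.09 -1.06]
[548, -124, 154] -18 1 [-0.35  0.44  0.65  1.91 -0.34  0.9   1.73]
[548, -124, 154] -18 -1 [-0.67  0.66  1.17  1.93 -0.71  1.05 -1.07]
[610, 125, 200] -18 1 [-0.48  0.44  0.29  1.7  -0.14  1.02  1.12]
[610, 125, 200] -18 -1 [-0.81  0.52  0.77  1.73 -0.4   1.06 -1.79]
[610, 125, 200] 17 1 [-0.36  0.43  0.14  1.7  -0.07  1.02  1.67]
[610, 125, 200] 17 -1 [-0.73  0.49  0.65  1.72 -0.33  1.04 -1.25]
[610, 125, 200] 0 1 [-0.43  0.44  0.22  1.7  -0.11  1.02  1.41]
[610, 125, 200] 0 -1 [-0.76  0.5   0.7   1.72 -0.36  1.05 -1.52]
[578, -134, 154] 162 1 [-0.62  0.71  1.16  1.85 -0.74  1.09 -1.06]
[578, -134, 154] 162 -1 [-0.33  0.5   0.66  1.83 -0.37  0.94  1.76]
```

View pics/pot0.png

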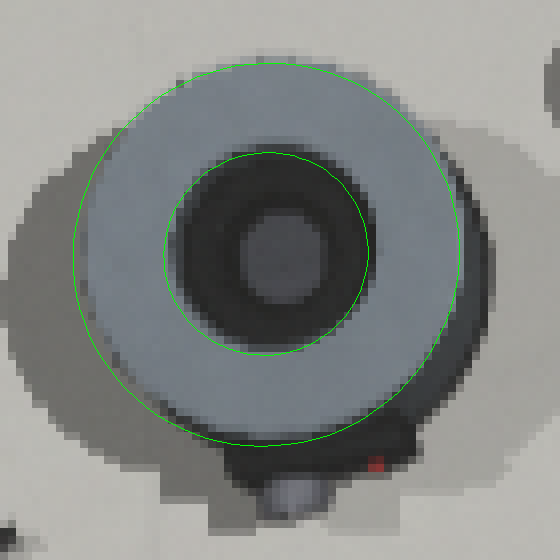

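View pics/lidov.png

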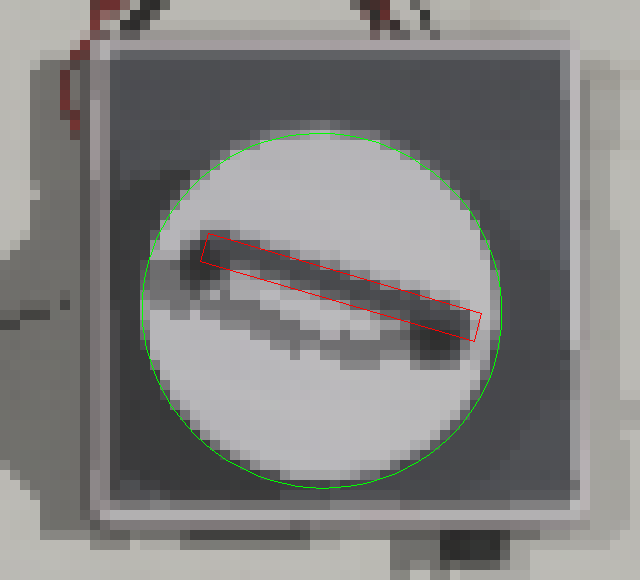

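```bash
python3 - <<'E'
from h import *
r=rot(17.4)
robot.movep([441,38.2,270],r); print(st())
robot.servo_line([441,38.2,150],feed=200)
shot('side','s1.png'); shot('top','t1.png'); print(st())
import cv2
E
python3 -c "
import cv2
t=cv2.imread('pics/side0.png');s=cv2.imread('pics/s1.png');t=cv2.imread('pics/t1.png')
import numpy as np
cv2.imwrite('pics/g1.png',np.hstack([cv2.resize(s[100:250,200:330],(390,450)),cv2.resize(t[150:300,230:360],(390,450))]))"
```

```text
(3.4417, array([441.1,  38.9, 270. ]), array([-0.2 ,  0.17, -0.18]), 1.0)
(4.2917, array([442. ,  38.5, 151.1]), array([0.1 , 0.81, 0.19]), 0.998)
```

View pics/g1.png

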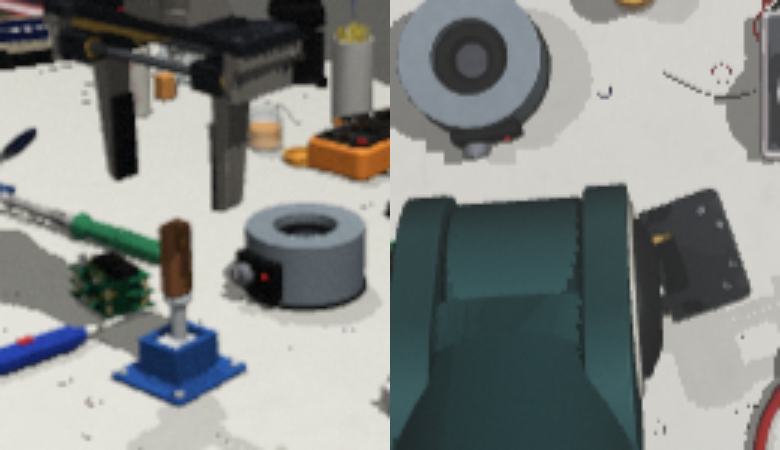

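```bash
python3 - <<'E'
from h import *
robot.servo_line([441,38.2,79],feed=120); print(st())
grip(0.0,60); robot.hold(0.2); print(st())
shot('side','s2.png')
o=robot.observe(); print(o['tcp_pos'],o['tcp_rot'],o['wrist_torque'])
robot.servo_line([441,38.2,160],feed=80); robot.hold(.3); print(st())
shot('side','s3.png')
for n in ['lifter','lifter_slot','lifter_grip']:
    print(n,[(round(d['confidence'],2),np.round(toworld('side',d['at']),1)) for d in viewer.pinpoint(n,'side')[:2]])
E
python3 -c "
import cv2
import numpy as np
s=cv2.imread('pics/s2.png');t=cv2.imread('pics/s3.png')
cv2.imwrite('pics/g2.png',np.hstack([cv2.resize(s[100:250,200:330],(390,450)),cv2.resize(t[100:250,200:330],(390,450))]))"
```

```text
(5.0333, array([441.6,  38.2,  79.5]), array([ 0.13,  0.37, -0.17]), 0.999)
(6.3667, array([440.9,  38.2,  78.9]), array([ 0.18, -0.13, -1.64]), 0.172)
[440.88915817  38.2063972   78.91964466] [-0.23838195  1.55784532  0.23835477] [ 0.0803583   0.01938641 -0.02474818]
(7.875, array([440.8,  38.1, 159.7]), array([ 0.07,  0.2 , -2.02]), 0.171)
lifter [(0.66, array([441.6,  37.8,  85.9]))]
lifter_slot [(0.89, array([440. ,  36.4,  96.6]))]
lifter_grip [(0.6, array([438.1,  41.8, 180.7]))]
```

View pics/g2.png

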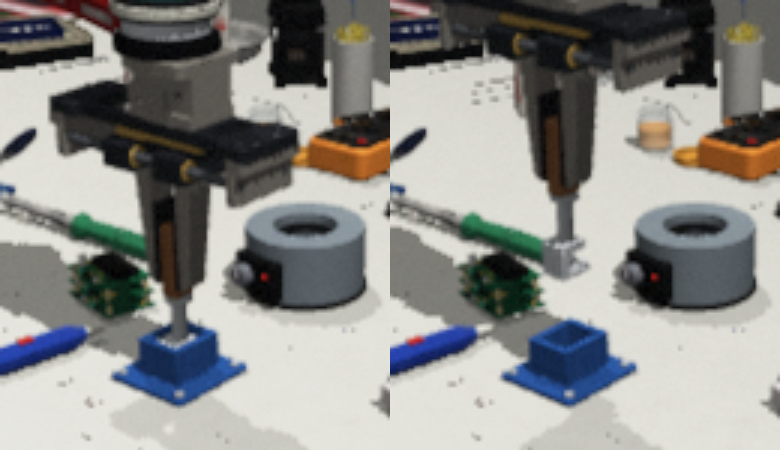

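```bash
cat >> h.py <<'E'
YL=-18
u=np.array([np.cos(np.radians(YL)),np.sin(np.radians(YL))])
LID=np.array([579.3,-134.2])
E
python3 - <<'E'
from h import *
p=LID-45*u
robot.servo_line([441,38.2,215],feed=150)
robot.movep([*p,215],rot(YL)); print(st())
robot.servo_line([*p,148.4],feed=120); robot.hold(.3); print(st())
shot('side','s4.png')
for n in ['lid_bar','lifter_slot']:
    print(n,[(round(d['confidence'],2),np.round(toworld('side',d['at']),1)) for d in viewer.pinpoint(n,'side')[:2]])
shot('top','t4.png')
for n in ['lid_bar','lifter_slot']:
    print(n,[(round(d['confidence'],2),np.round(toworld('top',d['at']),1)) for d in viewer.pinpoint(n,'top')[:2]])
E
python3 -c "
import cv2
import numpy as np
s=cv2.imread('pics/s4.png');t=cv2.imread('pics/t4.png')
cv2.imwrite('pics/g4.png',np.hstack([cv2.resize(s[150:260,300:410],(400,400)),cv2.resize(t[120:230,310:420],(400,400))]))"
```

```text
(9.3583, array([ 535.7, -119.1,  213.8]), array([-0.05, -0.44, -0.86]), 0.174)
(10.3667, array([ 536.9, -120.3,  149. ]), array([-0.14,  0.48, -0.77]), 0.172)
lid_bar [(0.86, array([ 576.6, -135.1,   88.5]))]
lifter_slot [(0.9, array([ 536.1, -123.1,   88.9]))]
lid_bar []
lifter_slot []
```

View pics/g4.png

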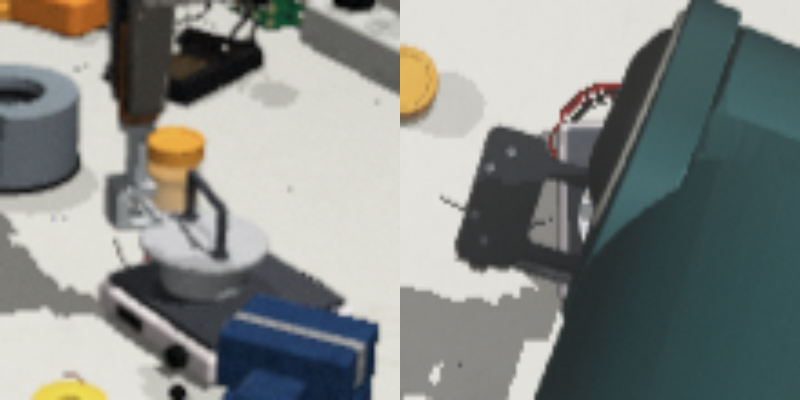

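```bash
cat >> h.py <<'E'
def F(n=6):
    a=[]
    for _ in range(n):
        robot.hold(0.02); a.append(robot.observe()['contact_force'])
    return np.round(np.mean(a,0),2)
E
python3 - <<'E'
from h import *
p=LID-45*u
print(F())
for d in (20,34,39,43.3):
    robot.servo_line([*(p+d*u),148.4],feed=60); f=F(); print(d,st()[:2],f,f[:2]@u)
    if np.linalg.norm(f[:2])>2.5: break
shot('side','s5.png')
for n in ['lid_bar','lifter_slot']:
    print(n,[(round(d['confidence'],2),np.round(toworld('side',d['at']),1)) for d in viewer.pinpoint(n,'side')[:2]])
E
python3 -c "
import cv2
import numpy as np
s=cv2.imread('pics/s5.png')
cv2.imwrite('pics/g5.png',cv2.resize(s[150:250,300:410],(660,600)))"
```

```text
[-0.23 -0.28 -0.79]
20 (11.35, array([ 555.2, -126.5,  148.2])) [-0.33  0.06 -1.32] -0.3323896700398975
34 (11.8333, array([ 568.7, -130.9,  148.3])) [ 0.27 -0.28 -1.41] 0.3433100178246768
39 (12.1833, array([ 573.6, -132.3,  148.4])) [ 0.17 -0.14 -1.22] 0.20494198698266877
43.3 (12.5333, array([ 577.7, -133.7,  148.4])) [ 0.11  0.25 -1.74] 0.027361968198730047
lid_bar [(0.59, array([ 575.7, -134. ,   88.2]))]
lifter_slot [(0.92, array([ 578.2, -134.5,   86.3]))]
```

View pics/g5.png

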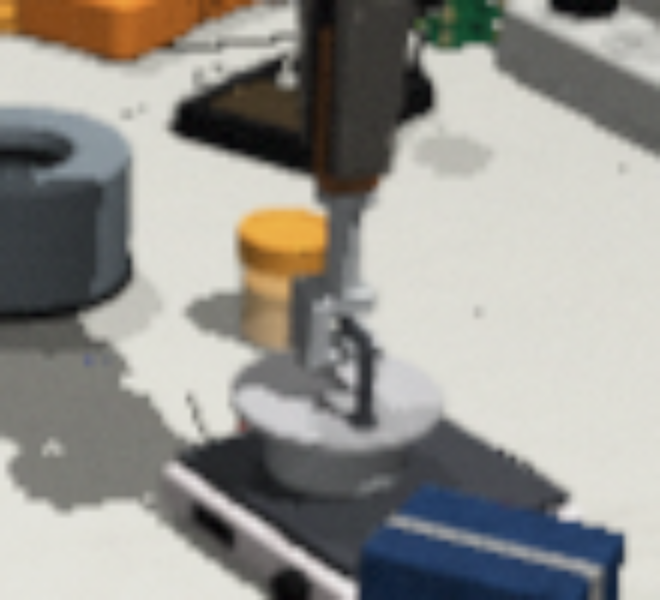

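```bash
python3 - <<'E'
from h import *
p=LID-1.7*u
for z in (151,153,155,158,163):
    robot.servo_line([*p,z],feed=25); f=F(); print(z,st()[:2],f)
shot('side','s6.png')
E
python3 -c "
import cv2
import numpy as np
s=cv2.imread('pics/s6.png')
cv2.imwrite('pics/g6.png',cv2.resize(s[150:250,300:410],(660,600)))"
```

```text
151 (13.0333, array([ 577.7, -133.6,  151.1])) [-0.57  0.04 -1.2 ]
153 (13.3833, array([ 577.7, -133.7,  153. ])) [-0.41  0.24 -1.41]
155 (13.7333, array([ 577.4, -133.6,  154.7])) [-0.32  0.32 -3.46]
158 (14.1, array([ 577.7, -133.7,  158. ])) [ 0.08 -0.05 -3.35]
163 (14.55, array([ 577.7, -133.6,  163. ])) [-0.16  0.24 -3.23]
```

View pics/g6.png

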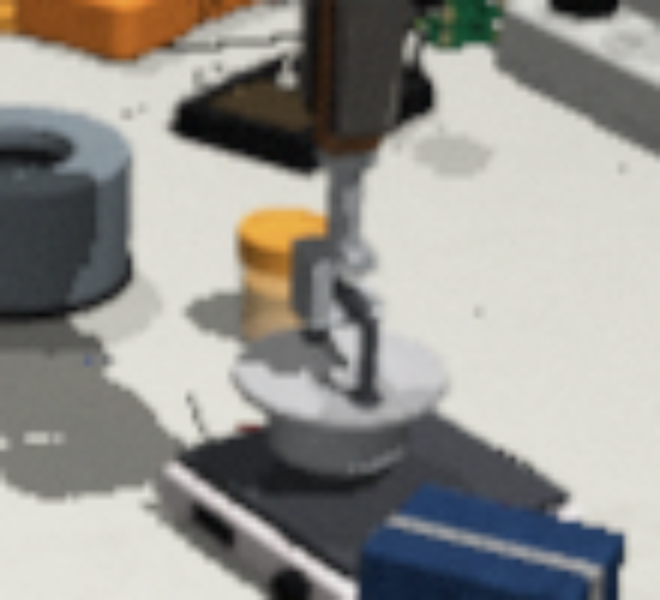

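```bash
cat >> h.py <<'E'
POT=np.array([610.3,123.2])
E
python3 - <<'E'
from h import *
p=LID-1.7*u
robot.servo_line([*p,190],feed=60); robot.hold(.3); print(st(), F())
robot.servo_line([*p,235],feed=90)
robot.servo_line([594,-10,235],feed=100)
q=POT-1.7*u
robot.servo_line([*q,235],feed=100); robot.hold(.4); print(st(),F())
robot.servo_line([*q,200],feed=60); robot.hold(.4); print(st(),F())
shot('side','s7.png')
for n in ['lid','lid_bar','lifter_slot','pot']:
    print(n,[(round(d['confidence'],2),np.round(toworld('side',d['at']),1)) for d in viewer.pinpoint(n,'side')[:2]])
shot('top','t7.png')
for n in ['lid','pot']:
    print(n,[(round(d['confidence'],2),np.round(toworld('top',d['at']),1)) for d in viewer.pinpoint(n,'top')[:2]])
E
python3 -c "
import cv2
import numpy as np
s=cv2.imread('pics/s7.png');t=cv2.imread('pics/t7.png')
cv2.imwrite('pics/g7.png',np.hstack([cv2.resize(s[120:230,240:350],(400,400)),cv2.resize(t[100:240,190:330],(400,400))]))"
```

```text
(15.5, array([ 577.5, -133.6,  189.7]), array([-0.51, -0.86, -3.22]), 0.17) [ 0.31 -0.19 -3.23]
(19.5417, array([608.7, 123.6, 235. ]), array([-0.7 , -0.12, -2.96]), 0.173) [ 0.05  0.32 -3.3 ]
(20.775, array([608.8, 123.8, 200.2]), array([-0.13, -0.03, -3.08]), 0.173) [ 0.18  0.07 -3.52]
lid [(0.9, array([608.2, 121.1,  78.6]))]
lid_bar [(0.76, array([608.6, 122.8, 135.1]))]
lifter_slot [(0.58, array([609. , 121.9, 140. ])), (0.48, array([ 5.871e+02, -1.432e+02, -2.000e-01]))]
pot [(0.6, array([6.100e+02, 1.238e+02, 3.000e-01]))]
lid [(0.67, array([612.5, 124.4,  75.1]))]
pot [(0.81, array([610.6, 124.7,  -4.3])), (0.39, array([611.7, 124.8,  74.4]))]
```

View pics/g7.png

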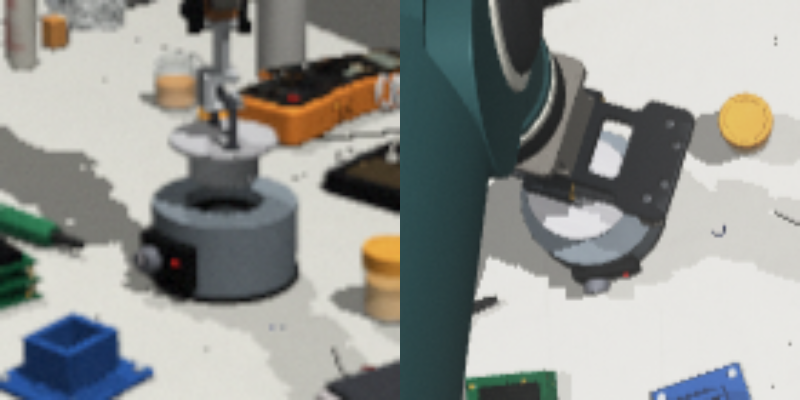

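```bash
cat > ov.py <<'E'
from h import *
import sys
def circ(a,cam,c,r,z,col,o,k):
    p=np.array([proj(cam,[c[0]+r*np.cos(q),c[1]+r*np.sin(q),z]) for q in np.linspace(0,6.28,120)])
    cv2.polylines(a,[((p-o+.5)*k).astype(int)],True,col,1)
s=cv2.imread('pics/s7.png'); o=np.array([270,140]); k=8
a=cv2.resize(s[140:205,270:340],None,fx=k,fy=k,interpolation=cv2.INTER_NEAREST)
L=POT
circ(a,'side',POT,52,58,(0,255,0),o,k);circ(a,'side',POT,27.5,58,(0,255,0),o,k)
circ(a,'side',L,38,105,(0,0,255),o,k);circ(a,'side',L,25,74,(0,0,255),o,k)
cv2.imwrite('pics/ov7.png',a)
t=cv2.imread('pics/t7.png'); o=np.array([215,140]); k=8
a=cv2.resize(t[140:210,215:295],None,fx=k,fy=k,interpolation=cv2.INTER_NEAREST)
circ(a,'top',POT,52,58,(0,255,0),o,k);circ(a,'top',L,38,105,(0,0,255),o,k)
cv2.imwrite('pics/ov7t.png',a)
E
python3 ov.py
```

```text
(no output)
```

View pics/ov7.png

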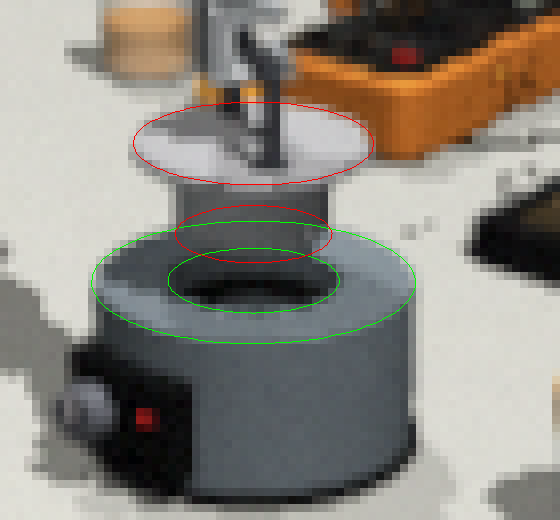

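View pics/ov7t.png

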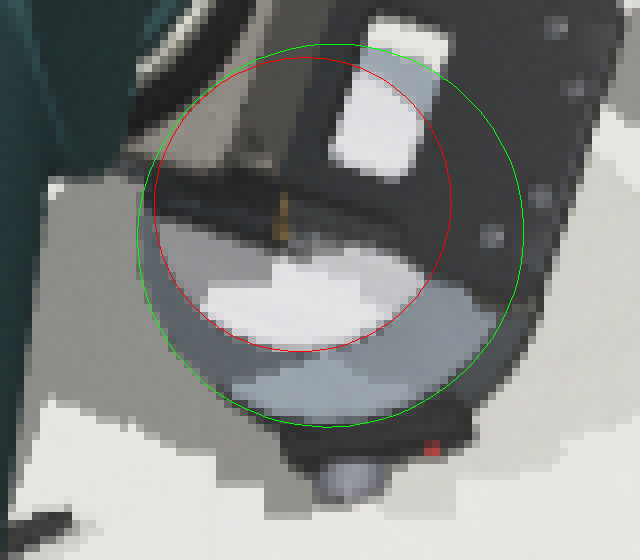

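```bash
python3 - <<'E'
from h import *
q=POT-1.7*u+np.array([0,-0.3])
for z in (190,184.5,182,180,178,176.5,175,173):
    robot.servo_line([*q,z],feed=40); f=F(); print(z,st()[:2],f)
    if f[2]>-2.2 or np.linalg.norm(f[:2])>3: break
shot('side','s8.png')
E
python3 -c "
import cv2
import numpy as np
s=cv2.imread('pics/s8.png')
cv2.imwrite('pics/g8.png',cv2.resize(s[120:220,250:360],(660,600)))"
```

```text
190 (21.775, array([608.7, 123.4, 190. ])) [ 0.21 -0.05 -3.49]
184.5 (22.1583, array([608.7, 123.4, 184.5])) [-0.2  -0.04 -3.24]
182 (22.5083, array([608.7, 123.4, 182. ])) [-0.59 -0.16 -3.46]
180 (22.8583, array([608.7, 123.4, 180. ])) [ 0.18 -0.25 -3.49]
178 (23.2083, array([608.7, 123.4, 178. ])) [ 0.15 -0.13 -3.57]
176.5 (23.5583, array([608.7, 123.4, 176.5])) [ 0.24  0.24 -3.64]
175 (23.9083, array([608.9, 123.4, 175.3])) [-0.19 -0.38 -2.03]
```

View pics/g8.png

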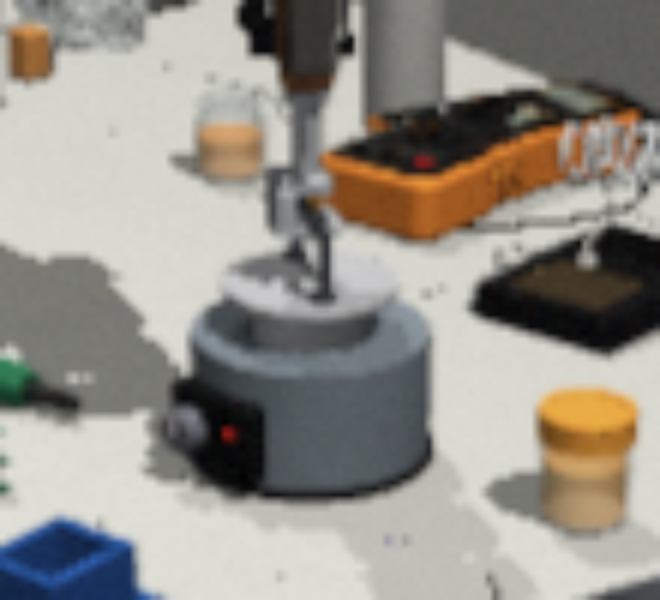

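Run:
```python
from h import *
q=POT-1.7*u+np.array([0,-0.3])
for z in (172,170,169,168,167.5,167,166.5,166,165.5,165,164.5,164,163.5):
    robot.servo_line([*q,z],feed=20); f=F(3); o=robot.observe(); print(z,round(o['t'],2),np.round(o['tcp_pos'],2),f)
    if f[2]>6.5 or np.linalg.norm(f[:2])>5: break
```

```text
172 24.31 [608.67 123.39 171.94] [ 0.25 -0.02 -1.05]
170 24.61 [608.67 123.4  169.95] [ 0.04  0.02 -0.78]
169 24.91 [608.67 123.42 168.97] [-0.06 -0.39 -0.78]
168 25.21 [608.65 123.43 167.95] [-0.13  0.09 -1.47]
167.5 25.51 [608.66 123.42 167.48] [ 0.68  0.09 -1.69]
167 25.81 [608.8  123.43 167.13] [-0.26  0.06 -0.44]
166.5 26.11 [608.81 123.44 166.7 ] [-0.25  0.33  0.54]
166 26.41 [608.79 123.45 166.06] [-0.13  0.11  0.03]
165.5 26.71 [608.72 123.42 165.44] [-0.07  0.12  0.84]
165 27.01 [608.71 123.43 164.96] [-0.03 -0.03  0.74]
164.5 27.31 [608.74 123.43 164.48] [ 0.14 -0.29  1.03]
164 27.61 [608.74 123.44 163.99] [0.27 0.23 0.57]
163.5 27.91 [608.67 123.42 163.45] [0.84 0.25 0.29]
```

Run:
```python
from h import *
q=POT-1.7*u+np.array([0,-0.3])
z=163.5; step=.4
while z>151:
    z-=step
    robot.servo_line([*q,z],feed=20); f=F(3); o=robot.observe(); print(round(z,2),round(o['t'],2),np.round(o['tcp_pos'],2),f)
    if f[2]>3: step=.2
    if f[2]>13 or np.linalg.norm(f[:2])>6: break
open('z','w').write(str(z))
for i in range(6):
    f=F(5); print(f, np.round(robot.observe()['tcp_pos'],2))
```

```text
163.1 28.21 [608.69 123.45 163.07] [ 0.87  0.42 -0.03]
162.7 28.51 [608.69 123.43 162.67] [0.54 0.11 0.55]
162.3 28.81 [608.68 123.4  162.27] [ 0.19 -0.63  0.94]
161.9 29.11 [608.69 123.43 161.86] [0.45 0.01 0.39]
161.5 29.41 [608.69 123.41 161.47] [ 1.05 -0.22  0.61]
161.1 29.71 [608.69 123.42 161.08] [0.27 0.13 0.81]
160.7 30.01 [608.68 123.41 160.66] [ 0.56 -0.23  0.75]
160.3 30.31 [608.68 123.41 160.26] [0.7  0.15 0.63]
159.9 30.61 [608.68 123.43 159.87] [0.29 0.13 0.8 ]
159.5 30.91 [608.7  123.43 159.47] [0.44 0.08 0.37]
159.1 31.21 [608.71 123.44 159.08] [ 0.32 -0.15  0.89]
158.7 31.51 [608.65 123.41 158.64] [ 0.68 -0.23  0.74]
158.3 31.81 [608.67 123.4  158.24] [0.59 0.18 0.1 ]
157.9 32.11 [608.67 123.44 157.85] [ 0.71 -0.07  0.75]
157.5 32.41 [608.7  123.45 157.51] [0.42 0.56 0.98]
157.1 32.71 [608.8 123.4 157.4] [-0.4  -0.1   4.08]
156.9 33.01 [608.82 123.44 157.36] [-0.55  0.02  5.69]
156.7 33.31 [608.9  123.42 157.39] [-1.17 -0.55  6.35]
156.5 33.61 [608.91 123.42 157.34] [-1.08 -0.03  7.81]
156.3 33.91 [608.96 123.44 157.3 ] [-1.97  0.    8.63]
156.1 34.21 [608.98 123.43 157.29] [-1.88  0.14  9.62]
155.9 34.51 [609.03 123.4  157.28] [-2.52 -0.24 10.71]
155.7 34.81 [609.08 123.39 157.23] [-2.37 -0.24 11.96]
155.5 35.11 [609.19 123.39 157.26] [-2.72 -0.48 12.42]
155.3 35.41 [609.26 123.38 157.26] [-3.13 -0.83 13.88]
[-2.54 -0.48 13.4 ] [609.26 123.41 157.25]
[-2.87 -0.36 14.  ] [609.27 123.41 157.26]
[-2.84 -0.48 13.63] [609.25 123.4  157.23]
[-2.98 -0.05 13.87] [609.26 123.37 157.26]
[-2.79 -0.21 13.09] [609.24 123.4  157.23]
[-2.82 -0.72 13.6 ] [609.26 123.41 157.25]
```

```bash
python3 - <<'E'
from h import *
q=POT-1.7*u+np.array([0,-0.3])
robot.servo_line([*q,155.0],feed=20); robot.hold(.6); print(F(5),st()[0])
robot.servo_line([*q,157.3],feed=10); robot.servo_line([*q,159.8],feed=15); print(F(5),st())
for d in (5,12,25,45):
    robot.servo_line([*(q-d*u),159.8],feed=50); f=F(3); print(d,f)
    if np.linalg.norm(f[:2])>2.5: break
shot('side','s9.png')
for n in ['lid','lifter_slot','pot']:
    print(n,[(round(d['confidence'],2),np.round(toworld('side',d['at']),1)) for d in viewer.pinpoint(n,'side')[:2]])
E
python3 -c "
import cv2
import numpy as np
s=cv2.imread('pics/s9.png')
cv2.imwrite('pics/g9.png',cv2.resize(s[120:220,240:350],(660,600)))"
```

```text
[-2.78 -0.53 15.5 ] 36.8417
[ 0.02  0.1  -1.52] (37.625, array([608.3, 123.3, 159.2]), array([-1.04, -0.05, -1.48]), 0.172)
5 [ 0.15  0.04 -1.21]
12 [ 0.23  0.75 -1.33]
25 [ 0.15 -0.25 -1.24]
45 [ 0.24  0.06 -1.55]
lid [(0.76, array([613.6, 120.7,  43.6])), (0.68, array([613.5, 121.5,  -1.5]))]
lifter_slot [(0.71, array([564.5, 137.6, 101. ])), (0.53, array([566.9, 135.5,  87.1]))]
pot [(0.55, array([609. , 123. ,  -0.8]))]
```

View pics/g9.png

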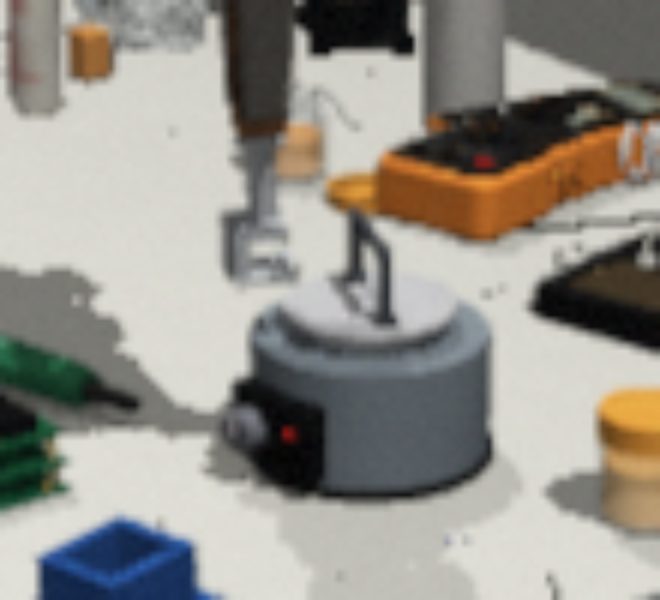

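```bash
python3 - <<'E'
from h import *
q=POT-46.7*u+np.array([0,-0.3])
robot.servo_line([*q,215],feed=150)
robot.movep([441,38.2,215],rot(17.4))
robot.servo_line([440.9,38.2,125],feed=100); robot.hold(.4); print(st())
shot('side','s10.png'); 
for n in ['lifter_slot','holder','lifter']:
    print(n,[(round(d['confidence'],2),np.round(toworld('side',d['at']),1)) for d in viewer.pinpoint(n,'side')[:2]])
E
python3 -c "
import cv2
import numpy as np
s=cv2.imread('pics/s10.png')
cv2.imwrite('pics/g10.png',cv2.resize(s[140:250,210:310],(545,600)))"
```

```text
(42.175, array([441. ,  38.2, 125.2]), array([ 0.85,  0.67, -0.82]), 0.174)
lifter_slot [(0.6, array([437.7,  35. ,  65.3]))]
holder [(0.66, array([442.3,  43.3,   1.1]))]
lifter [(0.9, array([442.4,  37.4,  52.1]))]
```

View pics/g10.png

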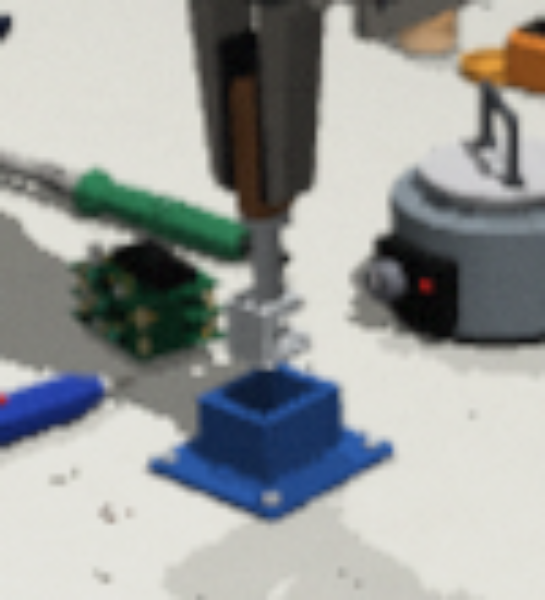

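Upright and above the well; lower with force checks.

```bash
python3 - <<'E'
from h import *
ok=True
for z in (112,108,104,98,90,84,81,80,79.2,78.7):
    robot.servo_line([440.9,38.2,z],feed=50); f=F(3); print(z,st()[:2],f)
    if f[2]>3 or np.linalg.norm(f[:2])>4: ok=z<83; break
print(ok)
if ok: print(F(6),st())
shot('side','s11.png')
E
python3 -c "
import cv2
s=cv2.imread('pics/s11.png')
cv2.imwrite('pics/g11.png',cv2.resize(s[140:250,210:310],(545,600)))"
```

```text
112 (42.8333, array([440.8,  38.1, 111.7])) [ 0.02  0.09 -1.7 ]
108 (43.1333, array([440.9,  38.2, 107.9])) [ 0.15 -0.15 -1.74]
104 (43.4333, array([440.8,  38.2, 103.9])) [ 0.2  -0.27 -0.89]
98 (43.75, array([440.7,  38.1,  97.8])) [ 0.2  -0.31 -1.29]
90 (44.1083, array([440.7,  38.1,  89.8])) [ 0.03 -0.49 -1.35]
84 (44.425, array([440.8,  38.1,  83.8])) [ 0.25  0.09 -1.3 ]
81 (44.725, array([440.8,  38.2,  80.9])) [-0.11  0.21 -1.29]
80 (45.025, array([440.9,  38.2,  80. ])) [-0.29 -0.61 -0.95]
79.2 (45.325, array([440.9,  38.2,  79.2])) [-0.04 -0.61 -1.61]
78.7 (45.625, array([441. ,  38.2,  78.9])) [-0.82 -0.45  3.06]
True
[-1.15 -0.3   3.39] (45.725, array([441. ,  38.2,  78.9]), array([-0.84,  0.8 ,  3.86]), 0.174)
```

View pics/g11.png

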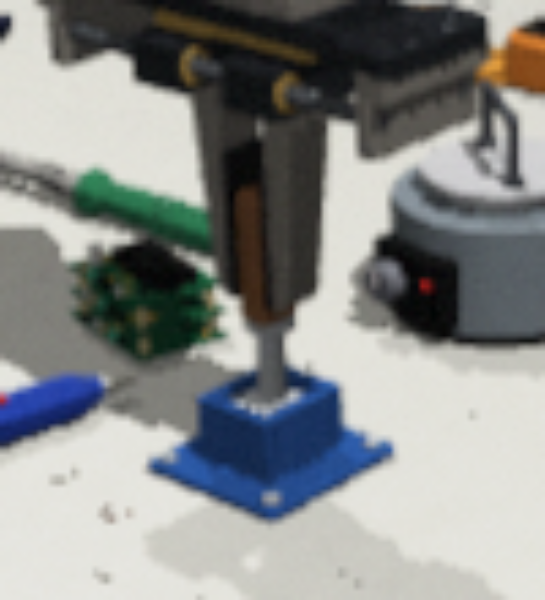

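```bash
python3 - <<'E'
from h import *
robot.servo_line([440.9,38.2,79],feed=10)
grip(0.7); robot.hold(.2)
robot.servo_line([440.9,38.2,270],feed=120); print(st())
robot.movep([300,300,350],rot(17.4)) if kin.ik([300,300,350],rot(17.4)) is not None else robot.movep([430,250,300],rot(17.4))
robot.hold(.3); print(st())
shot('side','s12.png'); 
for n in ['lifter','holder','lid','pot','flux_jar','braid_spool','board_stack']:
    print(n,[(round(d['confidence'],2),np.round(toworld('side',d['at']),1)) for d in viewer.pinpoint(n,'side')[:1]])
shot('top','t12.png')
for n in ['lifter','holder','lid','pot','flux_jar','braid_spool']:
    print(n,[(round(d['confidence'],2),np.round(toworld('top',d['at']),1)) for d in viewer.pinpoint(n,'top')[:1]])
E
python3 -c "
import cv2,numpy as np
s=cv2.imread('pics/s12.png');t=cv2.imread('pics/t12.png')
cv2.imwrite('pics/g12.png',np.hstack([cv2.resize(s[120:280,200:400],(400,400)),cv2.resize(t[120:280,220:420],(400,400))]))"
```

```text
(48.8083, array([440.5,  38.1, 269.4]), array([-0.12,  0.24, -0.4 ]), 0.7)
(50.2833, array([300.5, 299.5, 349.8]), array([-0.38, -0.08, -0.1 ]), 0.7)
lifter [(0.96, array([442.7,  36.7,   8.7]))]
holder [(0.9, array([441.8,  41.1,   1.5]))]
lid [(0.56, array([610.2, 121.7,  44. ]))]
pot [(0.93, array([ 6.101e+02,  1.214e+02, -6.000e-01]))]
flux_jar [(0.74, array([456. , 189.9,  -0.5]))]
braid_spool [(0.58, array([ 453.7, -179.8,    1.8]))]
board_stack [(0.59, array([457.4, 192.1,  -4.4]))]
lifter []
holder [(0.92, array([444.6,  34.3,   2.5]))]
lid [(0.7, array([611.5, 122.8,  40.1]))]
pot [(0.7, array([612.5, 123.1,  -1.4]))]
flux_jar [(0.61, array([670. ,   5.1,  -2.6]))]
braid_spool [(0.49, array([ 452.2, -174.1,    3. ]))]
```

View pics/g12.png

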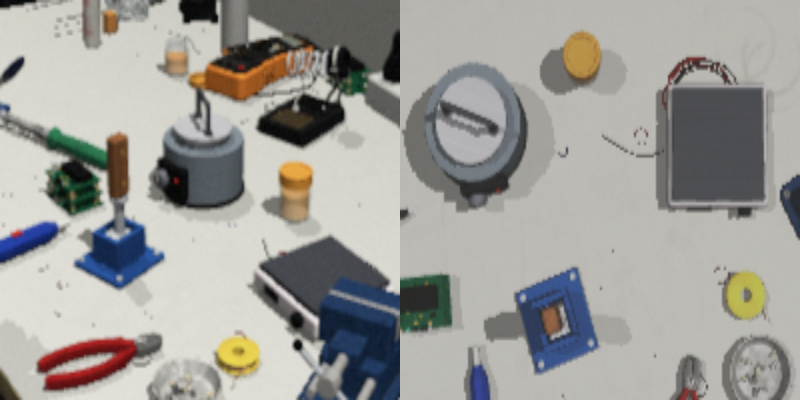

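The pictures show the lid level in the pot (side crop about (203,125), top crop about (468,125)). The lifter stands upright in the holder (side crop (118,190)), and the jar, spool and boards are where they were.

Run:
```python
from h import *
print(robot.job_done()); print(st())
```

```text
the job is handed in; nothing more can be done
None
the job is handed in; nothing more can be done
```

The job is done and handed in at about 50 s. I took the lifter from its holder, hooked the lid and carried it to the pot. I pressed the plug down to its stop, unhooked, and stood the lifter back in the holder.

- **Pressing:** The plug met the seal at an underside height of about 50 mm and slid with 2–3 N from the lifter. It stopped dead at about 39 mm. I held it there for more than 1 s at roughly 15–17 N of contact force (the measured wrist force plus the lifter's 1.3 N weight).
- **Lid position:** The lid measured within about 1 mm of the pot's axis in both cameras. Its height read 40 mm from the top camera and 44 mm from the side camera; against the 39 mm from the arm, that is within or just over the networks' 4 mm accuracy.
- **Lifter:** It went back down to within 0.1 mm of the height where I gripped it, so it did not slip. It stands upright in the well and is released.
- **Other objects:** The spool and boards came out within about 4 mm of where they started, which is within measuring error. The side camera's last flux jar report landed on the board stack, a false detection. The top camera put the jar within 2 mm of its start, and the picture agrees.
- **Not seen:** In the last top picture the network did not find the lifter, but it shows clearly in both pictures.

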